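# Find the size ring that a round seal passes cleanly

### The job

Find the cap size of the round jade seal on the sizing stand: gently try its foot in the brass rings until you find the one that the foot passes cleanly while the collar is held on top (one ring will not let the foot in, another lets even the collar drop in). Press the seal gently home there until its collar bears on the ring, and leave it standing upright in that ring. Do not force it, and leave the other seals and the carved lions where they are.

Things in the scene. Friction and masses are not known exactly. Their poses are not given: they have to be found in the camera images.
- seal_mid (a point): middle of the round jade-green seal (84 mm tall, 0.12 kg), standing alone, 42 mm above its underside. From below: foot 16 mm across, 34 mm long, lower edge bevelled 1 mm; brass collar 20 mm across, 6 mm high, its top 2 mm below this point; grip 18 mm across, 44 mm long. z runs up its axis. Hold the grip with the fingertips 8 mm or more above the collar, clear of the rings
- stand: the sizing stand, fixed: a brown wooden plate 64 x 160 mm, its top 42 mm above the table, on two end cheeks, open below. Origin on the table under its centre, y along its row of three ring seats 48 mm apart. In each seat lies a loose brass ring (100 g, about 1 mm of side play): flange 39 mm across, 3 mm high, on the plate; its bore goes right through, 17 mm long
- ring_place0 (a point): middle of the first ring seat (stand's +y side), in the top face of the ring's flange, 45 mm above the table. The rings are alike outside; which of them lies in which seat changes. Bores: 13.5 mm, which the seal's foot cannot enter; 17.4 mm, which it passes while the collar is held, home; 24 mm, which takes the collar too, so that the seal sinks 11 mm below home, onto the table
- ring_place1 (a point): the same for the middle seat. Home in the 17.4 mm ring, the seal's middle stands 8 mm above this face; with its foot only resting on a ring, 42 mm above
- ring_place2 (a point): the same for the third seat, on the stand's -y side
- orange_mid (a point): middle of a loose orange stone seal, an upright block 36 x 36 x 74 mm; leave it alone
- lion_mid (a point): middle of a loose dark grey carved stone lion, 33 x 39 x 58 mm; leave it alone
Things that resemble listed ones, but are neither listed nor needed, are in the scene too. What is shaped like the part that bears seal_mid but purple is not meant.

How it is judged:
By the outcome, as a careful person would: the job done as asked, in the order asked, and still so for the second after the job is handed in, with the robot touching nothing.
It also fails if it takes over 54 s, if anything falls off the work surface, if the arm or the gripper's body presses on something with over 40 N, if the wrist force passes 120 N, or if a joint passes its speed limit or range.

### The arm

A 7-joint arm with a two-finger parallel gripper is mounted at the origin on a cart in front of the work surface, level with it; the furniture and walls round the work are solid. World frame = base frame: x ahead of the robot, y to its left, z up, the work surface at z = 0. Lengths are in m, angles in rad, forces in N, time in s.
With the tool pointing down it reaches from about 0.4 to 0.85 m from the base axis. Payload 10.4 kg.
Tool frame: the origin (TCP) lies midway between the tips of the shut fingers; the grasp point (between the pads) lies bot.tcp_to_grasp behind it (bot.tcp_to_grasp is the distance from the TCP to the grasp point, in m); z points along the fingers, y is the line along which they close (so a half turn about z gives the same grasp; the last joint's range is limited). The gripper opens to 87 mm and grips with 3 to 60 N. Pads are 19 mm wide; open, the fingers measure 117 mm over their backs; the gripper's body (75 mm by 190 mm) begins 51 mm behind the grasp point.
Start: joints at [-1.205, 0.332, -0.065, 1.46, 0.022, 1.35, -0.088], TCP at [0.237, 0.578, 0.223] pointing down, gripper open.
Joint ranges: [-2.6, 2.6], [-0.5, 2.12], [-1.47, 1.34], [0.16, 2.42], [-1.27, 4.41], [0.06, 2.06], [-2.6, 2.6]. Speed limits (rad/s): [2.22, 2.22, 2.79, 2.79, 3.14, 3.14, 3.14].

### API

Orientations are given as [roll, pitch, yaw] about the fixed x, y, z axes, in that order (R = Rz(yaw) Ry(pitch) Rx(roll)).
In Python, from bench import bot, read_camera, order gives the robot as it stands.
- The arm moves only by the shell command python3 -m inch 'ROWS' [OPENING] [FORCE]. ROWS is JSON, a list of rows, each a list of 2 entries, a list of its own where there are three numbers: the shift along the tool's x, y, z in m, then the turn, a rotation vector about the tool's x, y, z in degrees. A call has 1 to 20 rows; each row shifts and turns the commanded pose from where the row before left it, along the tool's axes as they then stand; what a row does not reach is not made up. A row lasts 1/8 s, in which the tool goes at most 62.5 mm and 10.7 degrees, less where a joint would pass 70% of its speed; a pose out of reach is approached as far as the arm can. A call is refused whole if a number of a shift passes 0.0625 or a number of a turn 10.7, either way. A call with a gripper value outside its range is refused whole. OPENING is the opening, from -1 (shut) to 1 (fully open), so that 0 is half open, set as the call begins (- or left out, the last holds). The fingers move at their own pace and stop on an object; FORCE is the grip in N (left out, the last holds). Time passes only in rows, so rows that do not move let the fingers close. It gives the time, the measured TCP pose, the force, the opening and the grip force at its end, in the units of the state.
- bot.sense(): the state, without advancing time (a new reading comes with each control period).
- read_camera(name): name is "scene" or "top"; returns a dict with "pixels" (420x560x3 uint8, red, green, blue), "depth" (420x560 float32, m along the optical axis (not along the pixel's ray), 0 where there is no reading), "mtx" (3x3 intrinsics, pixels), "view" (4x4, takes a point from world to camera coordinates). Camera axes: x right, y down, z forward; pixel columns grow to the right and rows downward; lengths in m; the calibration is good to about 2 mm. A picture is of the moment at which its call begins.
- order.job_done(): hands the job in; it is judged then, once.
The state is a dict: "time": time; "joints": joint angles; "qvel": joint speeds; "joint_efforts": joint torques, N m; "ee_pos": TCP position; "eef_rot": TCP orientation; "wrist_force": force on the tool from outside, world axes, zero at the start; "torque": the same for the moment, N m; "opening": finger opening in m; "grip_force": force on a finger pad.
Only numpy, scipy, OpenCV 4.12 (cv2) and the standard library are available. Lean on these libraries where they do the work, as an engineer would, in place of code of your own. Each camera call takes 0.05 s, during which the arm holds its last target. There are 200 camera calls.

## Working session

There is one attempt and no reset: what is moved stays moved. The work goes in short steps, Python scripts to look and compute and a shell command to move; the robot and the scene stay as the last step left them, time stands still between calls to the robot, and variables do not carry over. Pictures are saved under pics/ and viewed, at most 10 in all, crops included, and the job is handed in when it is done.

```bash
mkdir -p pics; ls; python3 - <<'E'
from bench import bot, read_camera
import cv2,numpy as np
for n in("scene","top"):
    c=read_camera(n);cv2.imwrite(f"pics/{n}0.png",c["pixels"][:,:,::-1]);np.savez(f"/tmp/{n}0.npz",**c)
s=bot.sense();print(s,bot.tcp_to_grasp)
E
```

```text
pics
{'time': 0.1, 'joints': array([-1.20463805,  0.33283044, -0.0646925 ,  1.46081819,  0.02161215,
        1.34991722, -0.08851115]), 'qvel': array([-7.17025718e-04, -1.62195115e-03,  1.80522915e-03, -1.69000308e-03,
       -7.42191304e-04,  5.23677364e-05,  2.86907853e-04]), 'joint_efforts': array([ 2.18154135e-03, -6.24532056e+01,  2.50288099e-02, -3.90718925e+01,
       -6.13100175e-02,  3.64405860e-02,  6.86138856e-05]), 'ee_pos': array([0.23678331, 0.57804745, 0.22183859]), 'eef_rot': array([-3.14031720e+00,  7.08348772e-05,  2.75283724e+00]), 'wrist_force': array([ 0.10601506,  0.24430948, -0.83305998]), 'torque': array([-0.0186317 ,  0.04269656, -0.01255208]), 'grip_force': 0.0, 'opening': 0.08716976313427573} 0.0187
```

View pics/scene0.png

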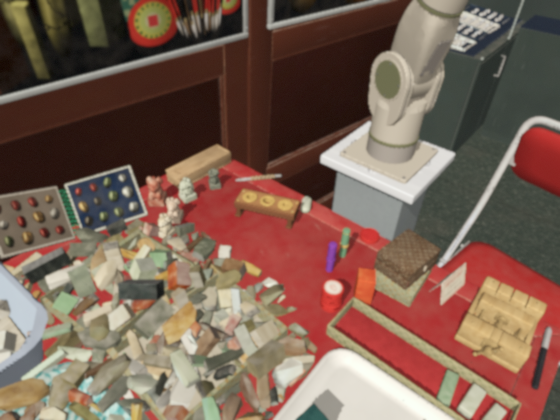

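View pics/top0.png

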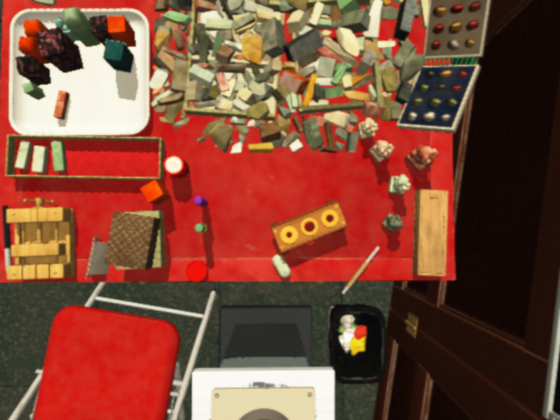

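The scene view shows the stand at about (267,205), the green seal at (345,242) and the purple one at (332,257). The top view shows the rings at (289,235), (310,226) and (330,218), and the green seal at (200,227). Next I'll deproject these.

```bash
cat > h.py <<'E'
import numpy as np,cv2
def cloud(c):
    K,V,d=c["mtx"],c["view"],c["depth"]
    v,u=np.indices(d.shape)
    p=np.stack([(u-K[0,2])/K[0,0]*d,(v-K[1,2])/K[1,1]*d,d],-1)
    return (p-V[:3,3])@V[:3,:3]
def proj(c,P):
    q=c["view"][:3,:3]@np.array(P,float)+c["view"][:3,3];q=c["mtx"]@q;return (q[:2]/q[2]).round(1)
E
python3 - <<'E'
from h import *
t=dict(np.load('/tmp/top0.npz'));s=dict(np.load('/tmp/scene0.npz'))
np.set_printoptions(precision=4,suppress=True)
for n,c,pts in(("top",t,[(289,235),(310,226),(330,218),(200,227),(200,201),(265,400),(152,191),(175,165),(281,266),(135,240),(393,222)]),("scene",s,[(267,205),(345,242),(346,232),(332,257),(365,285)])):
    P=cloud(c);print(n,c["mtx"][0,0],"cam",-c["view"][:3,:3].T@c["view"][:3,3])
    for u,v in pts: print(u,v,P[v,u])
def big(c,u0,u1,v0,v1,k,f): cv2.imwrite(f,cv2.resize(c["pixels"][v0:v1,u0:u1,::-1],None,fx=k,fy=k,interpolation=cv2.INTER_CUBIC))
big(t,140,360,140,290,3.6,'pics/topc.png')
big(s,220,420,170,310,4,'pics/scc.png')
# stand top plate
P=cloud(t);m=(abs(P[...,2]-.043)<.006);m[:, :255]=0;m[:,360:]=0;m[:190]=0;m[260:]=0
r=cv2.minAreaRect(P[m][:,:2].astype(np.float32));print(r,m.sum())
# green seal & purple
for nm,c in(("top",t),("scene",s)):
    P=cloud(c);h=cv2.cvtColor(c["pixels"],cv2.COLOR_RGB2HSV)
    w=np.zeros(h.shape[:2],bool)
    if nm=="top": w[210:245,185:215]=1
    else: w[220:262,336:358]=1
    g=(h[...,0]>35)&(h[...,0]<95)&(h[...,1]>50)&w
    print(nm,g.sum(),P[g].mean(0),np.percentile(P[g],[5,50,95],0))
E
```

```text
top 416.8788191314462 cam [ 0.4641 -0.0127  0.9529]
289 235 [ 0.4537 -0.0585 -0.0005]
310 226 [ 0.4741 -0.1063  0.0044]
330 218 [ 0.4925 -0.1528  0.    ]
200 227 [0.4715 0.13   0.0845]
200 201 [0.5255 0.1306 0.0835]
265 400 [ 0.0914 -0.004   0.0159]
152 191 [0.547  0.2321 0.0752]
175 165 [0.6047 0.1888 0.0578]
281 266 [ 0.385  -0.0395  0.0202]
135 240 [0.4451 0.2593 0.0958]
393 222 [ 0.4821 -0.2821  0.0546]
scene 419.99485490240636 cam [1.105  0.448  0.7252]
267 205 [ 0.4882 -0.0867  0.0435]
345 242 [0.4782 0.1398 0.0525]
346 232 [0.477  0.1374 0.0815]
332 257 [0.5348 0.143  0.0508]
365 285 [0.563  0.2419 0.0604]
((0.4734477996826172, -0.09946959465742111), (0.06393317878246307, 0.1599097102880478), 21.961868286132812) 1925
top 51 [0.4704 0.1315 0.084 ] [[0.4652 0.126  0.075 ]
 [0.4694 0.1318 0.0851]
 [0.4766 0.1381 0.0881]]
scene 138 [0.4812 0.1395 0.0568] [[0.4708 0.1313 0.0086]
 [0.4774 0.1376 0.0583]
 [0.4797 0.1426 0.0838]]
```

View pics/topc.png

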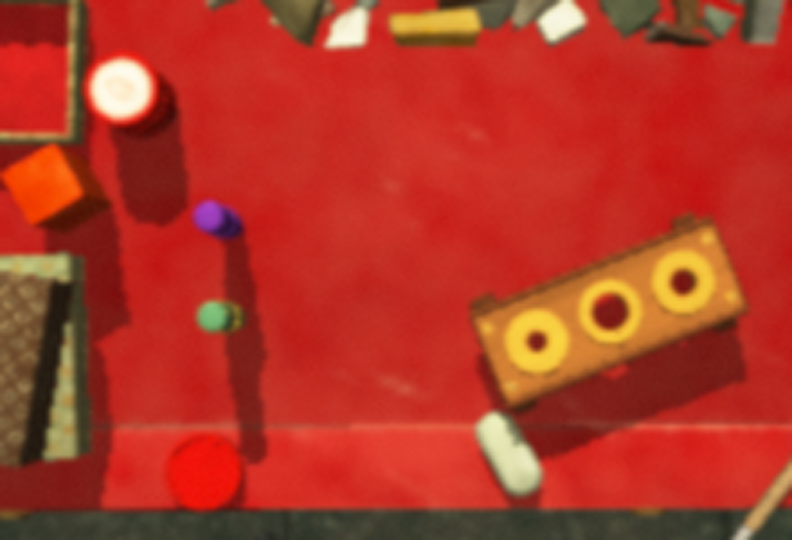

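View pics/scc.png

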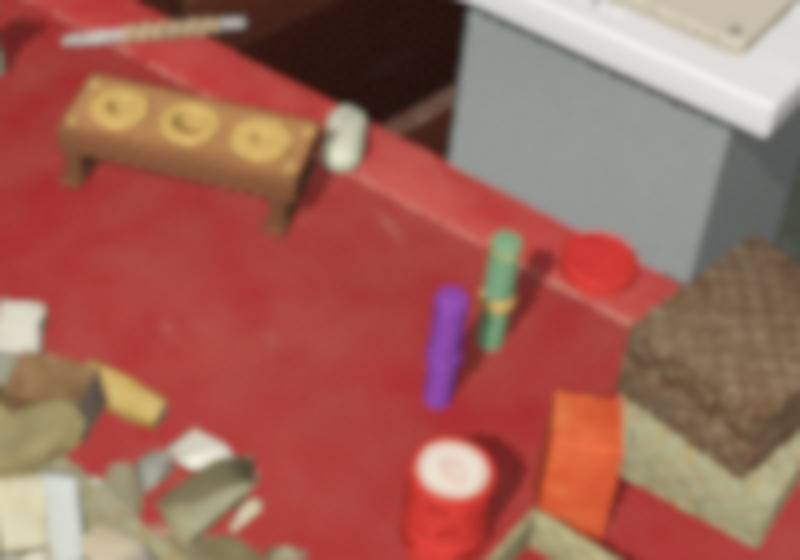

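The crops show the round jade seal at (213,316) in the top crop. The stand's holes there are small at place0 (537,341), large at place1 (610,310) and medium at place2 (683,281). I'll refine the positions and the bore estimates.

```bash
cat >> h.py <<'E'
from scipy.spatial.transform import Rotation as R
def onplane(c,uv,z):
    K,V=c["mtx"],c["view"];r=V[:3,:3].T@np.linalg.solve(K,[uv[0],uv[1],1.]);o=-V[:3,:3].T@V[:3,3]
    return o+r*(z-o[2])/r[2]
def totool(s,P):
    M=R.from_euler('xyz',s["eef_rot"]).as_matrix();return M.T@(np.array(P)-s["ee_pos"])
E
python3 - <<'E'
from h import *
from bench import bot
np.set_printoptions(precision=4,suppress=True)
t=dict(np.load('/tmp/top0.npz'));s=dict(np.load('/tmp/scene0.npz'))
c0=np.array([.4734,-.0995]);ax=np.array([-.374,.927])
for nm,c in(("top",t),("scene",s)):
    h=cv2.cvtColor(c["pixels"],cv2.COLOR_RGB2HSV).astype(int);P=cloud(c)
    for i in range(3):
        xy=c0+ax*.048*(1-i);uv=proj(c,[*xy,.045])
        v,u=np.indices(h.shape[:2]);
        near=np.hypot(u-uv[0],v-uv[1])<13
        ring=(near&(h[...,0]>=20)&(h[...,0]<35)&(h[...,1]>90)&(h[...,2]>150)).astype(np.uint8)
        cn,_=cv2.findContours(ring,0,1);k=max(cn,key=cv2.contourArea);k=cv2.convexHull(k);e=cv2.fitEllipse(k) if len(k)>4 else None
        dark=(np.hypot(u-uv[0],v-uv[1])<8)&(h[...,2]<150)
        print(nm,i,xy,uv,e and onplane(c,e[0],.045),e and e[1],"dark px",dark.sum())
    w=h;uv=proj(c,[.4705,.1315,.084]);v,u=np.indices(h.shape[:2])
    g=(abs(u-uv[0])<10)&(abs(v-uv[1])<10)&(h[...,0]>55)&(h[...,0]<90)&(h[...,1]>60)
    print("seal",uv,g.sum(),np.c_[u[g],v[g]].mean(0),onplane(c,np.c_[u[g],v[g]].mean(0),.084))
    if nm=="top":
        m=g&(P[...,2]>.079);print("top disc",m.sum(),onplane(c,np.c_[u[m],v[m]].mean(0),.084),P[m].mean(0))
        print(c["pixels"][220:235,193:210,1])
P=cloud(s);
for z in(.02,.05,.07):
    h=cv2.cvtColor(s["pixels"],cv2.COLOR_RGB2HSV);g=(h[...,0]>50)&(h[...,0]<90)&(h[...,1]>60);q=P[g&(abs(P[...,2]-z)<.012)&(np.hypot(P[...,0]-.471,P[...,1]-.132)<.03)];print(z,len(q),np.median(q,0))
T=cloud(t);b=(T[...,0]>.35)&(T[...,0]<.65)&(T[...,1]>.05)&(T[...,1]<.35);print("max h",T[b][:,2].max())
E
```

```text
top 0 [ 0.4554 -0.055 ] [288.4 234.4] [ 0.4558 -0.0558  0.045 ] (16.453733444213867, 16.879194259643555) dark px 13
top 1 [ 0.4734 -0.0995] [308.7 226.1] [ 0.4732 -0.1002  0.045 ] (16.384815216064453, 16.77785873413086) dark px 56
top 2 [ 0.4914 -0.144 ] [329.  217.9] [ 0.4915 -0.1448  0.045 ] (16.37099266052246, 16.437686920166016) dark px 29
seal [199.3 227.5] 22 [198.8636 227.6818] [0.47   0.1324 0.084 ]
top disc 22 [0.47   0.1324 0.084 ] [0.47   0.1321 0.0857]
[[ 38  42  44  44  45  45  46  48  46  39  32  31  30  26  25  24  22]
 [ 38  40  42  44  45  47  47  49  47  39  34  30  28  28  25  23  22]
 [ 38  42  44  46  47  54  55  60  55  46  36  32  30  27  26  25  24]
 [ 40  42  47  64  88 105 107 102  90  72  61  51  38  29  25  28  26]
 [ 39  48  72 115 158 178 177 158 132 108  94  83  67  49  30  25  25]
 [ 40  64 113 160 185 194 192 182 160 129 101  98 100  78  46  29  27]
 [ 44  80 141 177 189 194 193 189 177 147 104  90 104  90  57  34  30]
 [ 46  89 150 179 188 190 190 189 178 143  97  79  93  90  63  40  30]
 [ 48  91 146 177 185 188 187 186 174 134  85  68  91  86  62  
[... 260 characters left out ...]
60  54  49  42  36  31  30  28]
 [ 34  35  35  40  44  48  49  48  50  46  40  33  33  32  32  30  30]
 [ 36  34  35  38  41  42  45  45  44  40  33  31  32  31  31  29  32]]
scene 0 [ 0.4554 -0.055 ] [284.9 203.6] [ 0.4584 -0.0529  0.045 ] (8.929314613342285, 12.245260238647461) dark px 0
scene 1 [ 0.4734 -0.0995] [267.  199.6] [ 0.4762 -0.0967  0.045 ] (8.875181198120117, 11.975051879882812) dark px 0
scene 2 [ 0.4914 -0.144 ] [249.5 195.8] [ 0.4949 -0.141   0.045 ] (8.369382858276367, 11.837662696838379) dark px 0
seal [345.5 228.5] 4 [345.75 236.75] [0.4926 0.1465 0.084 ]
0.02 23 [0.4772 0.1379 0.0189]
0.05 21 [0.4776 0.1383 0.0524]
0.07 13 [0.4771 0.1407 0.0646]
max h 0.0997997018827166
```

```bash
python3 - <<'E'
from h import *
from bench import bot
np.set_printoptions(precision=4,suppress=True)
s=bot.sense();print(totool(s,[.470,.1325,.15]),totool(s,[.470,.1325,.052]))
E
```

```text
[-0.3847 -0.3238  0.0723] [-0.3847 -0.3237  0.1703]
```

```bash
python3 -m inch '[[[-0.02,-0.016,0],[0,0,0]],[[-0.0365,-0.0308,0],[0,0,0]],[[-0.0365,-0.0308,0],[0,0,0]],[[-0.0365,-0.0308,0],[0,0,0]],[[-0.0365,-0.0308,0],[0,0,0]],[[-0.0365,-0.0308,0],[0,0,0]],[[-0.0365,-0.0308,0],[0,0,0]],[[-0.0365,-0.0308,0],[0,0,0]],[[-0.0365,-0.0308,0],[0,0,0]],[[-0.0365,-0.0308,0],[0,0,0]],[[-0.0365,-0.0308,0.02],[0,0,0]],[[0,0,0.03],[0,0,0]],[[0,0,0.022],[0,0,0]],[[0,0,0],[0,0,0]]]' 1 10
python3 - <<'E'
from h import *
from bench import bot
np.set_printoptions(precision=4,suppress=True)
s=bot.sense();print(totool(s,[.470,.1325,.15]),totool(s,[.470,.1325,.052]),s["eef_rot"],s["joints"])
E
```

```text
time: 1.85
ee_pos: [0.4692, 0.1321, 0.1491]
eef_rot: [-3.139, -0.002, 2.753]
wrist_force: [-0.5, 0.3, 1.3]
opening: 0.087
grip_force: 0.0
[-0.0006  0.0007 -0.0009] [-0.0008  0.0009  0.0971] [-3.139  -0.0023  2.7526] [-0.6703  0.0828  0.318   1.9237 -0.028   1.1428  0.8402]
```

```bash
python3 -m inch '[[[-0.0006,0.0008,0.03],[0,0,0]],[[0,0,0.03],[0,0,0]],[[0,0,0.022],[0,0,0]],[[0,0,0.010],[0,0,0]],[[0,0,0.005],[0,0,0]],[[0,0,0],[0,0,0]]]' 1 10
python3 -m inch '[[[0,0,0],[0,0,0]],[[0,0,0],[0,0,0]],[[0,0,0],[0,0,0]],[[0,0,0],[0,0,0]],[[0,0,0],[0,0,0]],[[0,0,0],[0,0,0]]]' -1 10
```

```text
time: 2.6
ee_pos: [0.4716, 0.1333, 0.0541]
eef_rot: [3.141, 0.0, 2.753]
wrist_force: [-1.1, -0.0, -0.1]
opening: 0.0871
grip_force: 0.0
time: 3.35
ee_pos: [0.4712, 0.1331, 0.0535]
eef_rot: [3.142, 0.0, 2.753]
wrist_force: [0.0, -0.2, 0.0]
opening: 0.0348
grip_force: 0.0
```

```bash
python3 -m inch '[[[0,0,0],[0,0,0]],[[0,0,0],[0,0,0]],[[0,0,0],[0,0,0]],[[0,0,0],[0,0,0]]]' -1 10; python3 -c "
from bench import *;import cv2
c=read_camera('scene')['pixels'][170:310,220:420,::-1];cv2.imwrite('pics/g.png',cv2.resize(c,None,fx=4,fy=4,interpolation=2))"
```

```text
time: 3.85
ee_pos: [0.4712, 0.1331, 0.0535]
eef_rot: [3.142, -0.0, 2.753]
wrist_force: [-0.7, 0.3, 0.8]
opening: 0.0178
grip_force: 10.0
```

View pics/g.png

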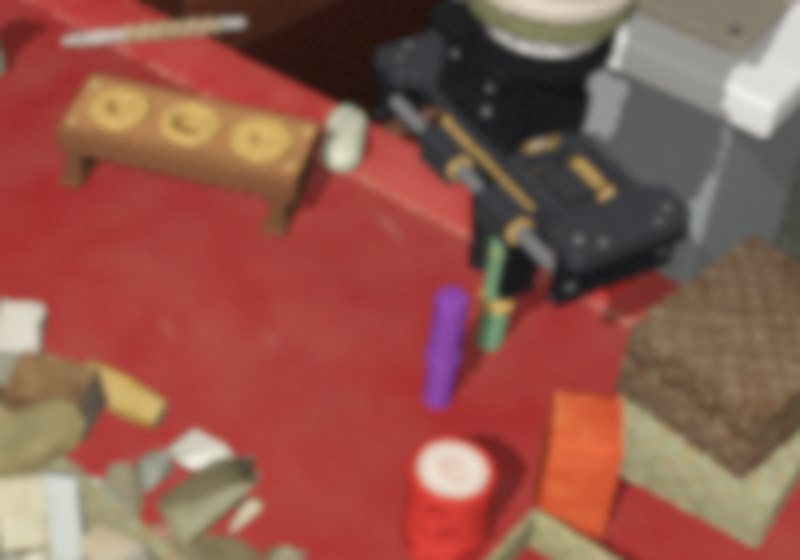

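```bash
python3 -m inch '[[[0,0,-0.01],[0,0,0]],[[0,0,-0.03],[0,0,0]],[[0,0,-0.03],[0,0,0]],[[0,0,-0.02],[0,0,0]],[[0,0,0],[0,0,0]]]' -1 15
python3 - <<'E'
from h import *
from bench import bot
np.set_printoptions(precision=4,suppress=True)
s=bot.sense();print(totool(s,[.492,-.1435,.120]))
E
```

```text
time: 4.53
ee_pos: [0.4722, 0.1335, 0.1452]
eef_rot: [3.139, 0.002, 2.753]
wrist_force: [-0.1, -0.5, -1.1]
opening: 0.0173
grip_force: 15.0
[-0.1233 -0.2489  0.0248]
```

```bash
python3 -m inch '[[[-0.01,-0.02,0],[0,0,0]],[[-0.018,-0.036,0],[0,0,0]],[[-0.018,-0.036,0],[0,0,0]],[[-0.018,-0.036,0],[0,0,0]],[[-0.018,-0.036,0],[0,0,0]],[[-0.018,-0.036,0],[0,0,0]],[[-0.015,-0.03,0],[0,0,0]],[[-0.008,-0.018,0.01],[0,0,0]],[[0,0,0.01],[0,0,0]],[[0,0,0],[0,0,0]],[[0,0,0],[0,0,0]]]' -1 15
python3 - <<'E'
from h import *
from bench import bot,read_camera
np.set_printoptions(precision=4,suppress=True)
s=bot.sense();print(totool(s,[.492,-.1435,.120]),s["joints"],s["wrist_force"])
c=read_camera("scene");t=read_camera("top");np.savez("/tmp/scene1.npz",**c);np.savez("/tmp/top1.npz",**t)
a=cv2.resize(c["pixels"][165:230,205:305,::-1],None,fx=7,fy=7,interpolation=2)
cv2.imwrite("pics/over.png",a)
P=cloud(c);h=cv2.cvtColor(c["pixels"],cv2.COLOR_RGB2HSV)
g=(h[...,0]>50)&(h[...,0]<90)&(h[...,1]>60)&(np.hypot(P[...,0]-.492,P[...,1]+.1435)<.03)&(P[...,2]>.055)
v,u=np.nonzero(g);print(len(u),P[g][:,2].min(),P[g][:,2].max(),np.median(P[g],0))
for r in range(v.min(),v.max()+1):
  k=v==r;print(r,u[k].min() if k.any() else None,u[k].max() if k.any() else None)
print(proj(c,[*s["ee_pos"][:2],.075]),proj(c,[*s["ee_pos"][:2],.095]))
E
```

```text
time: 5.9
ee_pos: [0.4911, -0.1419, 0.1234]
eef_rot: [3.141, -0.0, 2.754]
wrist_force: [-0.1, -0.1, -1.7]
opening: 0.017
grip_force: 15.0
[-0.0014 -0.0012  0.0034] [-0.3282  0.1737  0.5737  1.9083 -0.1063  1.0897  1.4715] [-0.078  -0.0722 -1.6554]
25 0.07750000991874764 0.1600045754059967 [ 0.4974 -0.1343  0.0951]
163 247 248
164 248 248
165 248 248
166 246 247
167 None None
168 247 247
169 247 248
170 248 248
171 None None
172 None None
173 None None
174 None None
175 250 250
176 None None
177 None None
178 None None
179 None None
180 None None
181 None None
182 249 251
183 250 251
184 250 250
185 None None
186 251 252
187 250 252
188 250 252
[249.9 186.8] [249.7 180.5]
```

View pics/over.png

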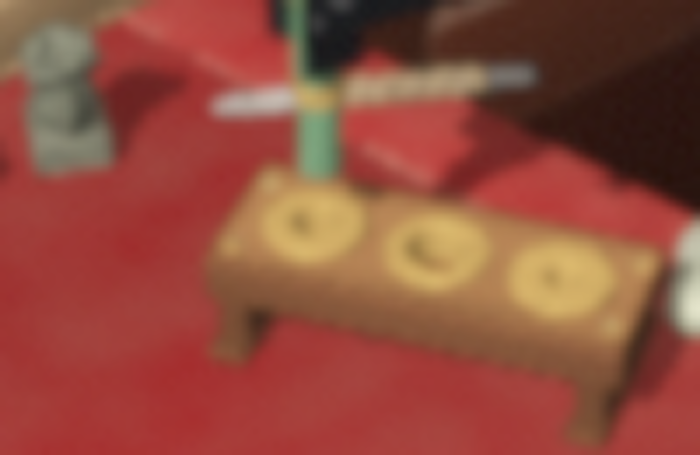

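```bash
python3 -m inch '[[[-0.0014,-0.0012,0.008],[0,0,0]],[[0,0,0.010],[0,0,0]],[[0,0,0],[0,0,0]],[[0,0,0],[0,0,0]]]' -1 15
python3 - <<'E'
from h import *
from bench import bot
np.set_printoptions(precision=4,suppress=True)
s=bot.sense();print(totool(s,[.492,-.1435,.0985]),s["wrist_force"])
E
```

```text
time: 6.5
ee_pos: [0.4918, -0.1447, 0.1054]
eef_rot: [-3.141, -0.0, 2.753]
wrist_force: [-0.3, -0.3, -1.1]
opening: 0.0178
grip_force: 15.0
[0.0003 0.0012 0.0069] [-0.2667 -0.2788 -1.1034]
```

```bash
python3 -m inch '[[[0,0.0006,0.003],[0,0,0]],[[0,0,0.002],[0,0,0]],[[0,0,0.002],[0,0,0]],[[0,0,0],[0,0,0]]]' -1 15;python3 -m inch '[[[0,0,0.001],[0,0,0]],[[0,0,0.001],[0,0,0]],[[0,0,0],[0,0,0]]]'
```

```text
time: 7.0
ee_pos: [0.492, -0.1441, 0.0984]
eef_rot: [-3.142, -0.0, 2.753]
wrist_force: [0.8, 0.2, -1.8]
opening: 0.0175
grip_force: 15.0
time: 7.38
ee_pos: [0.4921, -0.1441, 0.0965]
eef_rot: [3.142, -0.0, 2.753]
wrist_force: [-0.0, -0.5, -1.1]
opening: 0.0174
grip_force: 15.0
```

No contact force 2 mm below the ring face, so I'll continue gently.

```bash
python3 -m inch '[[[0,0,0.001],[0,0,0]],[[0,0,0.001],[0,0,0]],[[0,0,0.001],[0,0,0]],[[0,0,0],[0,0,0]]]';python3 -m inch '[[[0,0,0.0015],[0,0,0]],[[0,0,0.0015],[0,0,0]],[[0,0,0],[0,0,0]]]'
```

```text
time: 7.88
ee_pos: [0.492, -0.1441, 0.0934]
eef_rot: [3.142, -0.0, 2.753]
wrist_force: [0.4, 0.1, -1.4]
opening: 0.0173
grip_force: 15.0
time: 8.25
ee_pos: [0.492, -0.144, 0.0904]
eef_rot: [3.142, -0.0, 2.753]
wrist_force: [1.2, -1.0, -1.4]
opening: 0.0176
grip_force: 15.0
```

```bash
python3 -m inch '[[[0,0,0.003],[0,0,0]],[[0,0,0.003],[0,0,0]],[[0,0,0.003],[0,0,0]],[[0,0,0],[0,0,0]]]';python3 -m inch '[[[0,0,0.003],[0,0,0]],[[0,0,0.003],[0,0,0]],[[0,0,0.003],[0,0,0]],[[0,0,0.003],[0,0,0]],[[0,0,0],[0,0,0]]]'
```

```text
time: 8.75
ee_pos: [0.4919, -0.144, 0.0812]
eef_rot: [-3.142, -0.001, 2.753]
wrist_force: [-0.7, 0.0, -1.7]
opening: 0.0174
grip_force: 15.0
time: 9.38
ee_pos: [0.4919, -0.144, 0.0692]
eef_rot: [-3.141, -0.001, 2.753]
wrist_force: [0.4, -0.4, -1.6]
opening: 0.0173
grip_force: 15.0
```

```bash
python3 -m inch '[[[0,0,0.001],[0,0,0]],[[0,0,0.001],[0,0,0]],[[0,0,0.001],[0,0,0]],[[0,0,0.001],[0,0,0]],[[0,0,0],[0,0,0]]]';python3 -m inch '[[[0,0,0.0007],[0,0,0]],[[0,0,0.0007],[0,0,0]],[[0,0,0],[0,0,0]]]'
```

```text
time: 10.0
ee_pos: [0.4921, -0.1441, 0.0654]
eef_rot: [3.142, -0.0, 2.753]
wrist_force: [0.4, -0.2, -1.5]
opening: 0.0172
grip_force: 15.0
time: 10.38
ee_pos: [0.4923, -0.1441, 0.0645]
eef_rot: [3.141, 0.0, 2.753]
wrist_force: [-2.0, 0.5, 4.3]
opening: 0.0177
grip_force: 15.0
```

```bash
python3 -m inch '[[[0,0,0.0006],[0,0,0]],[[0,0,0],[0,0,0]]]'
```

```text
time: 10.62
ee_pos: [0.4925, -0.1442, 0.0643]
eef_rot: [3.141, 0.001, 2.753]
wrist_force: [-3.5, -0.6, 10.1]
opening: 0.0172
grip_force: 15.0
```

```bash
python3 -m inch '[[[0,0,-0.0008],[0,0,0]],[[0,0,0],[0,0,0]]]' - 5; python3 -m inch '[[[0,0,0],[0,0,0]],[[0,0,0],[0,0,0]],[[0,0,0],[0,0,0]],[[0,0,0],[0,0,0]],[[0,0,0],[0,0,0]]]' 0.2 5
```

```text
time: 10.88
ee_pos: [0.4922, -0.1441, 0.0644]
eef_rot: [3.141, 0.0, 2.753]
wrist_force: [-0.1, 0.0, 1.6]
opening: 0.0177
grip_force: 5.0
time: 11.5
ee_pos: [0.4921, -0.144, 0.0643]
eef_rot: [3.141, -0.0, 2.753]
wrist_force: [-0.5, -0.1, -0.8]
opening: 0.0512
grip_force: 0.0
```

```bash
python3 -m inch '[[[0,0,-0.01],[0,0,0]],[[0,0,-0.03],[0,0,0]],[[0,0,-0.04],[0,0,0]],[[0,0,-0.04],[0,0,0]],[[0,0,-0.03],[0,0,0]],[[0.02,0.04,0],[0,0,0]],[[0.02,0.05,0],[0,0,0]],[[0.02,0.05,0],[0,0,0]],[[0.02,0.05,0],[0,0,0]],[[0.02,0.05,0],[0,0,0]],[[0,0,0],[0,0,0]],[[0,0,0],[0,0,0]]]'
python3 - <<'E'
from h import *
from bench import bot,read_camera
np.set_printoptions(precision=4,suppress=True)
t=read_camera("top");c=read_camera("scene")
a=[cv2.resize(x,(560,290),interpolation=2) for x in(t["pixels"][170:270,180:373,::-1],c["pixels"][165:265,205:398,::-1])]
cv2.imwrite("pics/end.png",np.vstack(a))
for x in(t,c):
  P=cloud(x);h=cv2.cvtColor(x["pixels"],cv2.COLOR_RGB2HSV);g=(h[...,0]>50)&(h[...,0]<90)&(h[...,1]>60)&(np.hypot(P[...,0]-.492,P[...,1]+.144)<.03)&(P[...,2]>.05)
  print(g.sum(),np.percentile(P[g],[5,50,95],0))
E
```

```text
time: 13.0
ee_pos: [0.4907, 0.1152, 0.2148]
eef_rot: [-3.141, 0.0, 2.752]
wrist_force: [-0.8, -0.1, 0.2]
opening: 0.0517
grip_force: 0.0
30 [[ 0.4854 -0.1469  0.0941]
 [ 0.4916 -0.1416  0.0956]
 [ 0.4958 -0.1367  0.0992]]
24 [[ 0.4925 -0.14    0.0597]
 [ 0.4969 -0.1349  0.0717]
 [ 0.5004 -0.1327  0.091 ]]
```

View pics/end.png

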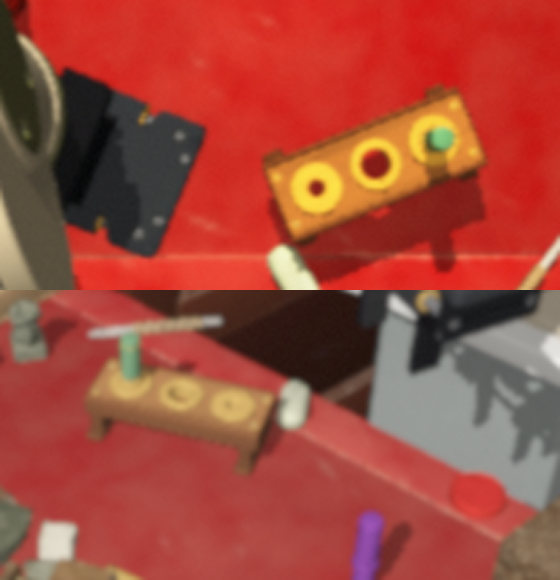

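The seal stands upright in the place2 ring, at (440,138) in the top view and (130,355) in the scene view. Its top is at z of about 0.095, which is the home height. The other objects in view are undisturbed.

```bash
python3 -c "
from bench import order;print(order.job_done())"
```

```text
the job is handed in; nothing more can be done
None
```

The jade seal takes the 17.4 mm ring, which lies in the third seat (ring_place2): it was pressed gently home there until its collar bore on the ring, then left standing upright, and the job was handed in at about 13 s; I chose that seat from the visible bore sizes, so it was the only ring tried.

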